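Load a flow cell and hold its clamp shut on the dowels

TASK

Lay the amber flow cell in the nest of the dark clamp base, between the four pins and flat on the spring-loaded bed, and let go of it. Then fit the clamp's cover onto the base's two dowels, red dot over red dot, and press it down against the springs until it sits flat and fully home on both shoulders, ready for the screws. Finish while still holding it pressed shut (it springs up when let go), and leave the other things on the bench undisturbed.

Things in the scene. Friction and masses are not known exactly. Their poses are not given: they have to be found in the camera images.
- clamp_base: lower half of the clamp, fixed: dark slab 150 (x) x 80 (y) mm, top at z 16 mm. Origin: centre of its underside, on the bench; x = long axis, z up. Two bright shoulders, inner faces at x +-40, flat tops at z 34.5 mm, a dowel on each. Four pins 6 mm thick at x +-27, y +-17.5, tops at z 33 mm (29 mm free between them across y). Red dot at x +69, y +26.5 mm
- dowel_thick (a point): centre of the tip of the thicker steel dowel, 10 mm diameter, upright, at x +57, y 0 of the base; it rises from the shoulder at z 34.5 to 56.5 mm, the last 4 mm tapered
- dowel_thin (a point): centre of the tip of the thinner steel dowel, 8 mm diameter, at x -57, y 0 of the base; same heights and taper
- nest (a point): centre of the top of the raised spring bed, z 27 mm above the base's underside, on the base's centre; turns with the base but does not sink with the bed. The flow cell's underside rests here, between pins and shoulders
- spring_bed (a joint): white bed plate in the nest, 74 x 25 x 6 mm, slides down on springs: 0 = up, in m, grows as pressed, limit 0.006. 5 N starts it, about 15 N holds it at 0.0045, its value when the cover is home over the flow cell (the cover's own 3 N does not move it: add some 12 N)
- flow_cell: amber plastic flow cell with three dark channels on top: block 76 (x) x 26 (y) x 12 (z) mm, about 35 g, lying flat on the bench. Origin: centre of its underside; x = long axis, z up. Grip it across its 26 mm width at mid length. Either end may go either way in the nest
- clamp_cover: upper half of the clamp: aluminium plate 148 (x) x 56 (y) x 12 (z) mm, black handle, about 0.3 kg, flat on the bench. Origin: centre of its flat underside; x = long axis, z up. Through holes on y 0: 11.8 mm wide at x +57, 9.8 mm at x -57; fits one way only. Red dot at x +69, y +23.5. Its underside meets the flow cell 39 mm above the base's underside; fully home at 34.5 mm
- cover_handle (a point): middle of the handle bar, 46 mm above the cover's underside: flat-topped black bar 94 mm long (cover x), 14 mm wide (y), 12 mm high, 28 mm clear above the plate, between posts at x +-41 mm. Grip it across its 14 mm width. White nozzles 9 mm tall stand on the plate below at x +-28, y +-16 mm
- thumb_screw_1: steel thumb screw of the clamp standing on its knurled head (18 mm across, 29 mm tall); leave alone. Origin: centre of its underside
- thumb_screw_2: second steel thumb screw, like the first; leave alone. Origin: centre of its underside
- bench_timer: pale bench timer, 45x70x29 mm; leave alone. Origin: centre of its underside
- glass_vial: small clear vial with a white cap, 30 mm across, 70 mm tall; leave alone. Origin: centre of its underside
- specimen_jar: white jar with a red screw lid, 64 mm across, 75 mm tall; leave alone. Origin: centre of its underside
- dropper_bottle: orange dropper bottle with a pale nozzle, 52 mm across, 131 mm tall; leave alone. Origin: centre of its underside
Not all that is in view belongs to the job. Leave any blue or grey look-alike of the flow_cell alone.

How it is judged (in metres and radians):
On the way:
1. the flow cell lies flat in the nest on the raised spring bed, square with it, and has been let go (x of flow_cell in the frame of clamp_base between -0.004 and 0.004 m and y of flow_cell in the frame of clamp_base between -0.004 and 0.004 m and angle between the x axis of flow_cell and the x axis of clamp_base, either way round below 0.09 rad and z of flow_cell in the frame of nest between -0.002 and 0.002 m and angle between the z axis of flow_cell and the z axis of clamp_base, either way round below 0.05 rad and contact force between flow_cell and the arm below 0.1 N and contact force between flow_cell and the fingers below 0.1 N and linear speed of flow_cell below 0.02 m/s), for 0.2 s.
At the end, for the whole second after the job is handed in: Flow cell in the nest (4 mm, 0.09 rad); cover on both dowels (3 mm, 0.04 rad), flat (0.02 rad), its underside at most 1.2 mm above the shoulders; bed pushed down at least 3.3 mm; the robot still presses or grips the cover with over 4 N, at rest (x of flow_cell in the frame of clamp_base between -0.004 and 0.004 m and y of flow_cell in the frame of clamp_base between -0.004 and 0.004 m and angle between the x axis of flow_cell and the x axis of clamp_base, either way round below 0.09 rad and x of clamp_cover in the frame of clamp_base between -0.003 and 0.003 m and y of clamp_cover in the frame of clamp_base between -0.003 and 0.003 m and z of clamp_cover in the frame of clamp_base between 0.032 and 0.0357 m and angle between the z axis of clamp_cover and the z axis of clamp_base, either way round below 0.02 rad and z of cover_handle in the frame of clamp_base above 0.07 m and angle between the x axis of clamp_cover and the x axis of clamp_base, either way round below 0.04 rad and value of joint spring_bed above 0.0033 m and (contact force between clamp_cover and the fingers above 4 N or contact force between clamp_cover and the arm above 4 N) and linear speed of clamp_cover below 0.01 m/s); the arm keeps its last pose, push and grip.
It fails at once if a bystander on the bench (thumb screw, timer, vial, jar, dropper bottle) is moved more than 20 mm (distance of any of thumb_screw_1, thumb_screw_2, bench_timer, glass_vial, specimen_jar, dropper_bottle from where it was at the start of the episode above 0.02 m).
It also fails if it takes over 72 s, if anything falls off the work surface, if the arm or the gripper's body presses on something with over 40 N, if the wrist force passes 120 N, or if a joint passes its speed limit or range.

ROBOT

A 6-joint arm with a two-finger parallel gripper is mounted at the origin on a cart in front of the work surface, level with it; the furniture and walls round the work are solid. World frame = base frame: x ahead of the robot, y to its left, z up, the work surface at z = 0. Lengths are in mm, angles in rad, forces in N, time in s.
With the tool pointing down it reaches from about 350 to 875 mm from the base axis. Payload 4.2 kg.
Tool frame: the origin (TCP) lies where the fingers leave the gripper's body, on its centre line; the fingertips stand ahead of it and the grasp point (between the pads) lies 54 mm ahead of it (arm.nose_length is the z of the fingertips in the tool frame, in mm); z points along the fingers, x is the direction in which the jaws open and shut, and the axes are right-handed (so a half turn about z gives the same grasp; the last joint's range is limited). The gripper opens to 85 mm and grips with 20 to 120 N. Pads are 22 mm wide; open, the fingers measure 114 mm over their backs; the gripper's body (76 mm by 85 mm) begins 54 mm behind the grasp point. The pads swing forward as they close: fully open they stand 13 mm farther back than shut.
Start: joints at [1.516, 0.385, 0.008, 0, -1.194, -0.259], TCP at [192.89, 594.469, 303.912] pointing down, gripper open.
Joint ranges: [-3.14, 3.14], [-1.21, 2.06], [-1.07, 1.41], [-3.16, 2.05], [-2.99, -0.16], [-3.1, 3.1]. Speed limits (rad/s): [2.79, 2.79, 3.14, 3.14, 3.14, 3.14].

INTERFACE

Orientations are given as a unit quaternion [x, y, z, w].
In Python, from bench import arm, imaging, job_done gives the robot as it stands.
- The arm moves only by the shell command python3 -m crank 'ROWS' [OPENING]. ROWS is a JSON object of lists of equal length, an entry for each row: "delta_pos": the shift along the tool's x, y, z in m, a list of three; "twist": the turn about the tool's z in rad. In form: {"delta_pos": [[tx, ty, tz], ...], "twist": [twist, ...]}. A call has 1 to 8 rows; each row shifts and turns the commanded pose from where the row before left it, along the tool's axes as they then stand; what a row does not reach is not made up. A row lasts 1/12 s, in which the tool goes at most 41.7 mm and 7.16 degrees, less where a joint would pass 70% of its speed; a pose out of reach is approached as far as the arm can. A call is refused whole if a number of a shift passes 0.0417 or a number of a turn 0.125, either way. A call with a gripper value outside its range is refused whole. OPENING is the opening, from 0 (shut) to 1 (fully open), set as the call begins (- or left out, the last holds). The fingers move at their own pace and stop on an object; the grip force is fixed at half the most. Time passes only in rows, so rows that do not move let the fingers close. It gives the time, the measured TCP pose, the force and the opening at its end, in the units of the state.
- arm.read_state(): the state, without advancing time (a new reading comes with each control period).
- imaging.get_image(name): name is "side" or "top" or "wrist"; returns (picture, depth): 400x640x3 uint8, blue, green, red; 400x640 float32, mm along the optical axis (not along the pixel's ray), 0 where there is no reading.
- imaging.camera_model(name): a dict with "vfov" (degrees; the focal length in pixels is half the picture's height over the tangent of half this angle, whatever the lens; pixels are square), "cx", "cy" (the principal point, pixels), "T" (4x4, takes a point from camera to world coordinates); the wrist camera has in their place "hand_eye" (4x4, takes a point from camera to tool coordinates, whose origin is the TCP and whose axes are the tool frame's). Camera axes: x right, y up, looking along -z (the intrinsics and any distortion apply to the point x, -y, -z); pixel columns grow to the right and rows downward; lengths in mm; the calibration is good to about 2 mm. A picture is of the moment at which its call begins: read the wrist's pose just before it. camera_model takes no time and is no camera call.
- job_done(): hands the job in, once; it reports no verdict.
The state is a dict: "clock": time; "joints": joint angles; "joint_vel": joint speeds; "joint_efforts": joint torques, N m; "position": TCP position; "ee_rot": TCP orientation; "contact_force": force on the tool from outside, world axes, zero at the start; "wrist_torque": the same for the moment, N m; "gripper_width": finger opening in mm.
Only numpy, scipy, OpenCV 4.12 (cv2) and the standard library are available. Lean on these libraries where they do the work, as an engineer would, in place of code of your own. Each camera call takes 0.05 s, during which the arm holds its last target.

## Working session

There is one attempt and no reset: what is moved stays moved. The work goes in short steps, Python scripts to look and compute and a shell command to move; the robot and the scene stay as the last step left them, time stands still between calls to the robot, and variables do not carry over. Pictures are saved under pics/ and viewed, and the job is handed in when it is done.

```bash
ls; mkdir -p pics; python3 - <<'E'
from bench import arm, imaging
import cv2,numpy as np
print(arm.read_state()); print(arm.nose_length)
for n in ["top","side"]:
    im,d=imaging.get_image(n); cv2.imwrite(f"pics/{n}0.png",im); np.save(f"pics/{n}0d.npy",d); print(n,imaging.camera_model(n))
print(imaging.camera_model("wrist"))
E
```

```text
pics
{'clock': 0.0, 'joints': array([ 1.51561263e+00,  3.85569431e-01,  6.64317677e-03, -4.98691835e-04,
       -1.19400249e+00, -2.58590659e-01]), 'joint_vel': array([-1.26866149e-03,  9.80470455e-04,  6.28394839e-04, -3.65303367e-05,
       -5.04951692e-04,  1.58770878e-03]), 'joint_efforts': array([ 2.83327086e-05, -3.92292309e+01,  1.88400793e+01,  4.18634802e+00,
       -4.57404123e-03,  1.36331991e-06]), 'position': array([192.7566408 , 594.09320361, 302.82047496]), 'ee_rot': array([-5.87866177e-01,  8.08957457e-01, -6.80178841e-04, -8.53149187e-04]), 'contact_force': array([ 0.65995528, -0.4113202 , -0.19909455]), 'wrist_torque': array([ 0.02400741, -0.02506239, -0.00973754]), 'gripper_width': 85.40623651587444}
72.6
top {'vfov': 51.66340929961909, 'cx': 313.8151987159365, 'cy': 199.46451921497368, 'T': array([[-2.41146049e-02,  9.98369650e-01, -5.17351786e-02,
         5.00304811e+02],
       [-9.99695178e-01, -2.43560473e-02, -4.04143162e-03,
        -4.05983942e+01],
       [-5.29490713e-03,  5.16219511e-02,  9.98652661e-01,
         1.24516655e+03],
       [ 0.00000000e+00
[... 228 characters left out ...]
975e+02],
       [-2.84670633e-01, -5.49647921e-01,  7.85397857e-01,
         8.84605317e+02],
       [ 2.34851547e-02,  8.15051268e-01,  5.78912668e-01,
         7.42847580e+02],
       [ 0.00000000e+00,  0.00000000e+00,  0.00000000e+00,
         1.00000000e+00]])}
{'vfov': 59.71941154543379, 'cx': 318.10265950063064, 'cy': 199.33589006883597, 'hand_eye': array([[ 9.99999432e-01,  9.12181014e-04, -5.51659142e-04,
        -3.12820760e-01],
       [ 6.94347623e-04, -9.50011715e-01, -3.12213482e-01,
        -8.01335020e+01],
       [-8.08877858e-04,  3.12212922e-01, -9.50011809e-01,
        -6.92002613e+01],
       [ 0.00000000e+00,  0.00000000e+00,  0.00000000e+00,
         1.00000000e+00]])}
```

View pics/top0.png

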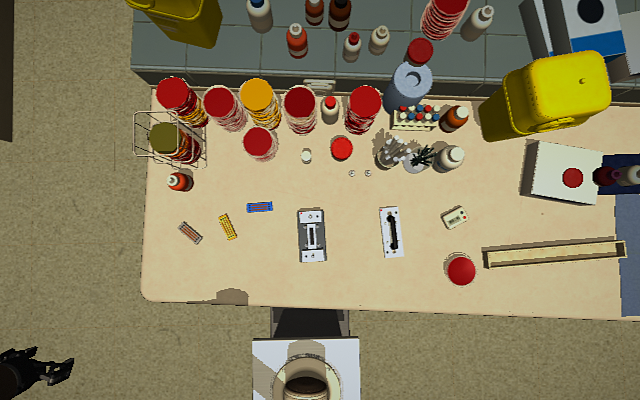

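View pics/side0.png

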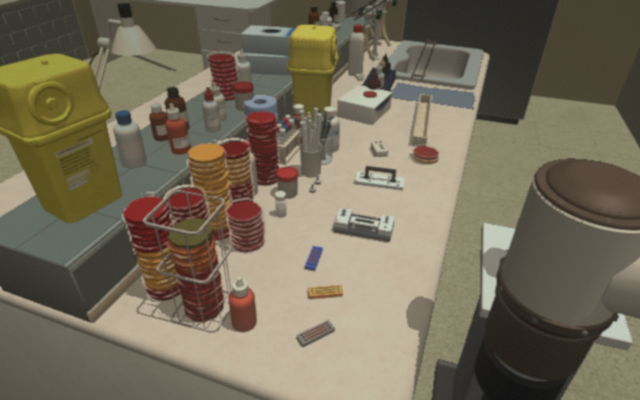

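```bash
cat > h.py <<'E'
import numpy as np,cv2
from bench import arm, imaging
from scipy.spatial.transform import Rotation as R
def pose():
    s=arm.read_state(); T=np.eye(4); T[:3,:3]=R.from_quat(s['ee_rot']).as_matrix(); T[:3,3]=s['position']; return T,s
def cam(n,Tt=None):
    m=imaging.camera_model(n); f=200/np.tan(np.radians(m['vfov']/2))
    T=m['T'] if 'T' in m else Tt@m['hand_eye']
    return f,m['cx'],m['cy'],T
def cast(c,u,v,z):
    f,cx,cy,T=c
    d=T[:3,:3]@np.array([(u-cx)/f,-(v-cy)/f,-1]); o=T[:3,3]
    return o+d*(z-o[2])/d[2]
def proj(c,p):
    f,cx,cy,T=c
    q=np.linalg.inv(T)@np.r_[p,1]; return cx+f*q[0]/-q[2], cy+f*q[1]/q[2]
def wrist(name):
    T,s=pose(); im,d=imaging.get_image('wrist'); cv2.imwrite(f'pics/{name}.png',im); np.savez(f'pics/{name}.npz',T=T,im=im,d=d); return cam('wrist',T),im,d
def load(name):
    z=np.load(f'pics/{name}.npz'); return cam('wrist',z['T']),z['im'],z['d']
E
python3 - <<'E'
from h import *
c=cam('top'); im=cv2.imread('pics/top0.png')
for n,u,v,z in [('amber',228,227,12),('base',312,235,30),('cover',391,232,12),('jar',461,270,75),('timer',454,217,29),('blue',259,207,12),('grey',190,232,12),('bottle',180,181,131),('s1',352,173,25),('vial',306,156,70)]: print(n,cast(c,u,v,z).round(0))
print(pose()[0].round(3))
cv2.imwrite('pics/crop0.png',cv2.resize(im[140:290,170:480],None,fx=2.5,fy=2.5,interpolation=cv2.INTER_CUBIC))
E
```

```text
amber [488. 222.  12.]
base [459. -28.  30.]
cover [ 462. -263.   12.]
jar [ 353. -444.   75.]
timer [ 502. -446.   29.]
blue [546. 129.  12.]
grey [476. 336.  12.]
bottle [617. 325. 131.]
s1 [ 639. -151.   25.]
vial [686. -16.  70.]
[[-3.09000e-01 -9.51000e-01 -1.00000e-03  1.92785e+02]
 [-9.51000e-01  3.09000e-01 -2.00000e-03  5.94122e+02]
 [ 2.00000e-03 -0.00000e+00 -1.00000e+00  3.02932e+02]
 [ 0.00000e+00  0.00000e+00  0.00000e+00  1.00000e+00]]
```

View pics/crop0.png

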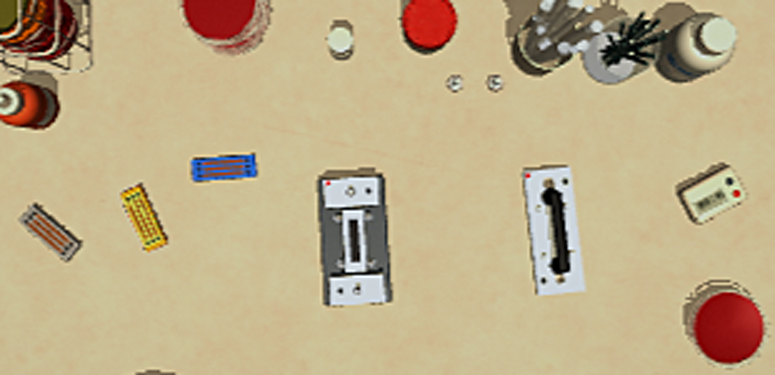

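Candidates in the top view are amber (228,227), blue (259,207) and grey (190,232). The amber one matches the description. The base dot at (301,213) and the cover dot at (381,210) both point to the far-left end. I'll move over the amber block to confirm it with the wrist camera.

```bash
python3 -m crank '{"delta_pos":[[0.022,-0.033,0.008],[0.022,-0.033,0.008],[0.022,-0.033,0.008],[0.022,-0.033,0.008],[0.022,-0.033,0.008],[0.022,-0.033,0.008],[0.022,-0.033,0.008],[0.022,-0.033,0.008]],"twist":[0,0,0,0,0,0,0,0]}'
python3 -m crank '{"delta_pos":[[0.022,-0.033,0.008],[0.022,-0.033,0.008],[0.022,-0.033,0.008],[0.022,-0.033,0.008],[0,0,0],[0,0,0],[0,0,0]],"twist":[0,0,0,0,-0.12,-0.12,-0.12]}'
python3 -m crank '{"delta_pos":[[0,0,0],[0,0,0],[0,0,0],[0,0,0],[0,0,0]],"twist":[-0.12,-0.12,-0.12,0,0]}' 
python3 - <<'E'
from h import *
c,im,d=wrist('w1'); print(pose()[0].round(3),pose()[1]['joints'].round(2))
E
```

```text
clock: 0.77
position: [390.3, 343.7, 239.4]
ee_rot: [-0.588, 0.809, -0.0, -0.0]
contact_force: [0.3, 0.5, 0.3]
gripper_width: 85.1
clock: 1.35
position: [488.4, 219.8, 207.1]
ee_rot: [0.724, -0.689, -0.0, 0.001]
contact_force: [0.1, -0.6, -0.0]
gripper_width: 85.6
clock: 1.77
position: [487.9, 221.0, 207.6]
ee_rot: [0.834, -0.551, -0.0, 0.0]
contact_force: [-0.4, 1.3, -0.1]
gripper_width: 85.7
[[ 3.92000e-01 -9.20000e-01 -0.00000e+00  4.87934e+02]
 [-9.20000e-01 -3.92000e-01 -0.00000e+00  2.21056e+02]
 [ 0.00000e+00  1.00000e-03 -1.00000e+00  2.07664e+02]
 [ 0.00000e+00  0.00000e+00  0.00000e+00  1.00000e+00]] [ 0.73  0.33 -0.35 -0.   -0.9   1.25]
```

View pics/w1.png

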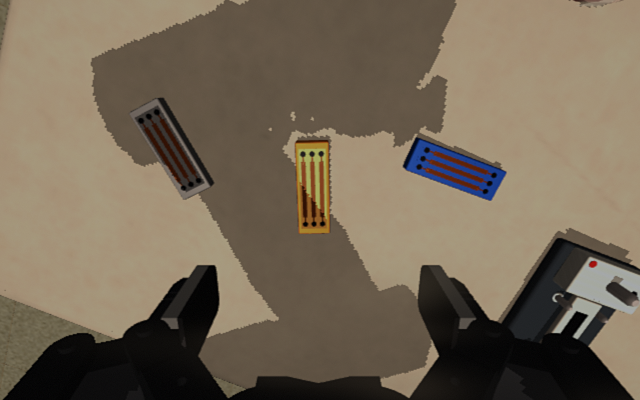

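Amber block at (313,187), blue at (455,168) and grey at (172,148). The amber one, with three channels, is the target. Next I measure it with depth-selected top-face pixels.

```bash
cat >> h.py <<'E'
def cloud(c,d):
    f,cx,cy,T=c
    v,u=np.mgrid[:400,:640]; P=np.stack([(u-cx)/f*d,-(v-cy)/f*d,-d],-1)@T[:3,:3].T+T[:3,3]
    P[d==0]=np.nan; return P
def toolshift(T,dw): return T[:3,:3].T@np.asarray(dw)
E
python3 - <<'E'
from h import *
c,im,d=load('w1'); P=cloud(c,d); T=np.load('pics/w1.npz')['T']
hsv=cv2.cvtColor(im,cv2.COLOR_BGR2HSV)
m=(hsv[...,0]>8)&(hsv[...,0]<35)&(hsv[...,1]>150)
m[:,:270]=0;m[:,350:]=0;m[250:]=0;m[:120]=0
print('table z',np.nanmedian(P[150:200,350:390,2]), 'top z', np.nanpercentile(P[m][:,2],[5,25,50,75,95]))
for mm in (m, m&(P[...,2]>8)):
    mm=cv2.morphologyEx(mm.astype(np.uint8),cv2.MORPH_CLOSE,np.ones((7,7)))
    cn=max(cv2.findContours(mm,0,2)[0],key=cv2.contourArea)[:,0]
    w=np.array([cast(c,u,v,12)[:2] for u,v in cn],np.float32)
    r=cv2.minAreaRect(w); b=cv2.boxPoints(r); print(r, cv2.boundingRect(cn))
    e=[b[1]-b[0],b[2]-b[1]]; L=max(e,key=np.linalg.norm); print('long axis deg',np.degrees(np.arctan2(L[1],L[0])))
a=T[:2,1];print('tool y deg',np.degrees(np.arctan2(-a[1],-a[0])))
E
```

```text
table z -0.7097332796154774 top z [ 9.60476027 10.80000997 11.32253913 11.80857866 12.45310787]
((487.9984130859375, 225.85272216796875), (76.85140228271484, 25.814645767211914), 24.32400894165039) (295, 140, 35, 94)
long axis deg 24.324009
((487.6354064941406, 225.5377197265625), (75.78324127197266, 25.538393020629883), 24.341909408569336) (295, 141, 35, 93)
long axis deg 24.341898
tool y deg 23.09445249848507
```

```bash
python3 -m crank '{"delta_pos":[[-0.0043,-0.0017,0.02],[0,0,0.03],[0,0,0.03],[0,0,0.02],[0,0,0.01],[0,0,0.005],[0,0,0],[0,0,0]],"twist":[-0.022,0,0,0,0,0,0,0]}' 0.6
python3 - <<'E'
from h import *
c,im,d=wrist('w2'); print(pose()[0].round(3))
E
```

```text
clock: 2.48
position: [488.6, 226.2, 93.8]
ee_rot: [0.841, -0.541, 0.0, -0.001]
contact_force: [-0.5, -0.1, 0.7]
gripper_width: 51.4
[[ 4.15000e-01 -9.10000e-01  2.00000e-03  4.88667e+02]
 [-9.10000e-01 -4.15000e-01  2.00000e-03  2.26342e+02]
 [-1.00000e-03 -3.00000e-03 -1.00000e+00  9.41640e+01]
 [ 0.00000e+00  0.00000e+00  0.00000e+00  1.00000e+00]]
```

View pics/w2.png

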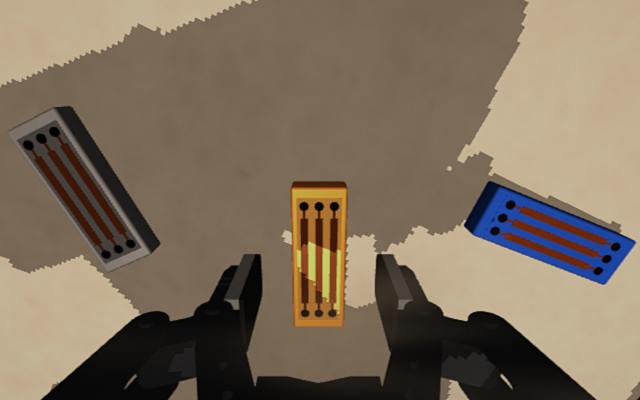

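Amber is centred between the fingers (block ~295-345, fingers 250 and 387). I lower, close and lift.

```bash
python3 -m crank '{"delta_pos":[[0,0,0.01],[0,0,0.006],[0,0,0.003],[0,0,0],[0,0,0]],"twist":[0,0,0,0,0]}'
python3 -m crank '{"delta_pos":[[0,0,0],[0,0,0],[0,0,0],[0,0,0],[0,0,0],[0,0,0],[0,0,0],[0,0,0]],"twist":[0,0,0,0,0,0,0,0]}' 0
python3 - <<'E'
from h import *
c,im,d=wrist('w3'); print(pose()[0].round(3))
E
```

```text
clock: 2.95
position: [487.9, 225.7, 73.7]
ee_rot: [0.841, -0.541, -0.0, 0.0]
contact_force: [-1.6, -0.3, 0.7]
gripper_width: 51.1
clock: 3.62
position: [488.2, 226.0, 74.4]
ee_rot: [0.841, -0.541, 0.0, -0.0]
contact_force: [-1.0, -0.1, 6.4]
gripper_width: 24.1
[[ 4.15000e-01 -9.10000e-01  1.00000e-03  4.88210e+02]
 [-9.10000e-01 -4.15000e-01  1.00000e-03  2.25996e+02]
 [-0.00000e+00 -1.00000e-03 -1.00000e+00  7.44400e+01]
 [ 0.00000e+00  0.00000e+00  0.00000e+00  1.00000e+00]]
```

View pics/w3.png

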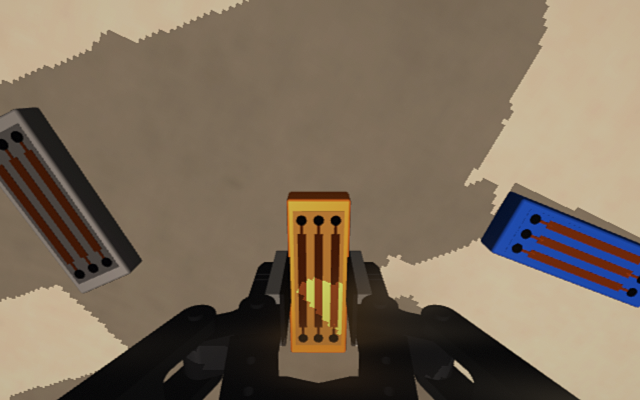

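```bash
python3 -m crank '{"delta_pos":[[0,0,-0.005],[0,0,-0.015],[0,0,-0.025],[0,0,-0.025],[0,0,-0.02],[0,0,-0.01]],"twist":[0,0,0.096,0.096,0.096,0.096]}'
python3 -m crank '{"delta_pos":[[0.031,0.0155,-0.0157],[0.031,0.0155,-0.0157],[0.031,0.0155,-0.0157],[0.031,0.0155,-0.0157],[0.031,0.0155,-0.0157],[0.031,0.0155,-0.0157],[0.031,0.0155,-0.0157],[0.031,0.0155,-0.0157]],"twist":[0,0,0,0,0,0,0,0]}'
python3 -m crank '{"delta_pos":[[0,0,0],[0,0,0],[0,0,0],[0,0,0]],"twist":[0,0,0,0]}'
python3 - <<'E'
from h import *
c,im,d=wrist('w4'); print(pose()[0].round(3),pose()[1]['joints'].round(2))
E
```

```text
clock: 4.17
position: [488.6, 226.2, 176.5]
ee_rot: [0.721, -0.693, 0.0, -0.002]
contact_force: [0.1, 0.2, 0.1]
gripper_width: 24.5
clock: 4.83
position: [373.4, -28.9, 300.0]
ee_rot: [0.723, -0.691, -0.0, 0.0]
contact_force: [1.2, -0.1, -0.4]
gripper_width: 24.2
clock: 5.17
position: [375.0, -27.0, 298.9]
ee_rot: [0.723, -0.691, -0.0, 0.001]
contact_force: [0.6, 0.4, -0.6]
gripper_width: 24.4
[[ 4.50000e-02 -9.99000e-01 -2.00000e-03  3.75137e+02]
 [-9.99000e-01 -4.50000e-02 -0.00000e+00 -2.68990e+01]
 [ 0.00000e+00  2.00000e-03 -1.00000e+00  2.98806e+02]
 [ 0.00000e+00  0.00000e+00  0.00000e+00  1.00000e+00]] [ 0.37 -0.05 -0.55 -0.   -1.08  1.25]
```

View pics/w4.png

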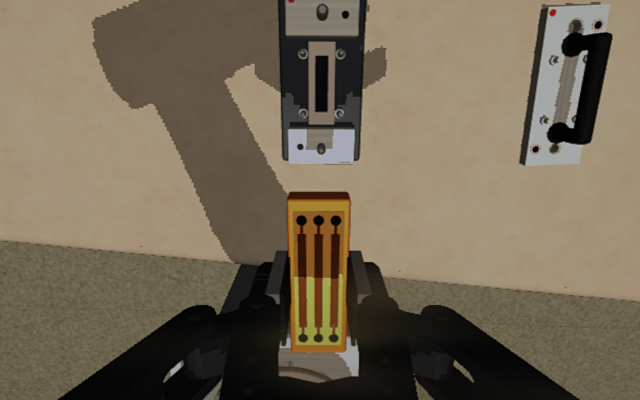

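```bash
python3 - <<'E'
from h import *
c,im,d=load('w4')
a=cv2.resize(im[0:185,270:375],None,fx=3.2,fy=3.2,interpolation=cv2.INTER_CUBIC)
b=cv2.resize(im[0:185,510:640],None,fx=3.2,fy=3.2,interpolation=cv2.INTER_CUBIC)
cv2.imwrite('pics/c4.png',np.hstack([a,b]))
P=cloud(c,d)
for (u,v) in [(313,230),(300,300),(340,250),(313,195)]: print(u,v,d[v,u],P[v,u].round(1))
E
```

```text
313 230 142.8086 [398.5 -23.7 236.3]
300 300 153.67577 [364.6 -19.3 236. ]
340 250 147.078 [389.3 -35.4 235. ]
313 195 145.17593 [411.4 -23.1 229.6]
```

View pics/c4.png

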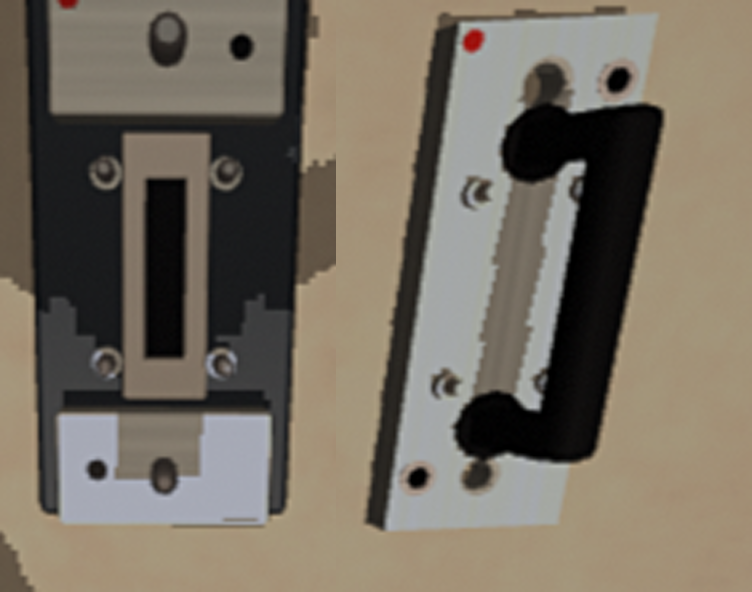

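```bash
python3 - <<'E'
from h import *
c,im,d=load('w4'); P=cloud(c,d); T=np.load('pics/w4.npz')['T']
px=lambda x,y:(270+(x+.5)/3.2-.5,(y+.5)/3.2-.5)
bed=[cast(c,*px(x,y),27)[:2] for x,y in [(122,134),(210,132),(208,397),(124,399)]]
print('bed corners',np.round(bed,1),'centre',np.mean(bed,0).round(1))
pins=[cast(c,*px(x,y),33)[:2] for x,y in [(107,166),(230,166),(224,358),(107,358)]]
print('pins',np.round(pins,1),np.mean(pins,0).round(1))
dw=[cast(c,*px(x,y),56.5)[:2] for x,y in [(168,22),(164,467)]]
print('dowel',np.round(dw,1),np.mean(dw,0).round(1)); e=dw[0]-dw[1]; print(np.degrees(np.arctan2(e[1],e[0])),np.linalg.norm(e))
# heights
for lo,hi,n in [(31,37,'sh'),(24,29.5,'bed')]:
    m=(P[...,2]>lo)&(P[...,2]<hi); m[:, :283]=0;m[:,365:]=0;m[185:]=0
    m=cv2.morphologyEx(m.astype(np.uint8),cv2.MORPH_OPEN,np.ones((3,3)))
    for cn in cv2.findContours(m,0,2)[0]:
        if cv2.contourArea(cn)<200: continue
        w=np.array([cast(c,u,v,34.5 if n=='sh' else 27)[:2] for u,v in cn[:,0]],np.float32)
        r=cv2.minAreaRect(w); print(n,cv2.boundingRect(cn),r, np.nanmedian(P[...,2][(m>0)]))
# cell in hand
hsv=cv2.cvtColor(im,cv2.COLOR_BGR2HSV)
m=(hsv[...,0]>8)&(hsv[...,0]<35)&(hsv[...,1]>120)&(P[...,2]>232.5)&(P[...,2]<240)
m[:,:270]=0;m[:,360:]=0;m[:180]=0;m[360:]=0
m=cv2.morphologyEx(m.astype(np.uint8),cv2.MORPH_CLOSE,np.ones((9,9)))
cn=max(cv2.findContours(m,0,2)[0],key=cv2.contourArea)[:,0]; print(cv2.boundingRect(cn))
zt=np.nanmedian(P[...,2][m>0]); print('top z',zt)
w=np.array([cast(c,u,v,zt)[:2] for u,v in cn],np.float32); r=cv2.minAreaRect(w); print(r)
o=toolshift(T,np.r_[r[0],zt]-T[:3,3]);print('cell in tool',o.round(1)); b=cv2.boxPoints(r);print(b)
E
```

```text
bed corners [[491.2 -12.6]
 [492.8 -37.2]
 [419.9 -40.9]
 [418.2 -15.7]] centre [455.5 -26.6]
pins [[482.2  -8.9]
 [483.7 -43. ]
 [431.9 -44.6]
 [430.4 -10.5]] [457.1 -26.8]
dowel [[514.1 -24. ]
 [403.2 -28.2]] [458.6 -26.1]
2.158942428988019 110.93260104528603
sh (288, 129, 67, 35) ((398.9097900390625, -28.783233642578125), (32.71637725830078, 63.54673767089844), 2.5220699310302734) 33.66594622646218
sh (285, 0, 75, 37) ((509.2491760253906, -24.48633575439453), (27.83462142944336, 63.54265213012695), 2.538508176803589) 33.66594622646218
bed (308, 41, 28, 84) ((455.6357116699219, -26.777587890625), (73.21922302246094, 24.57952117919922), 2.8057384490966797) 26.300411713316322
(287, 196, 64, 157)
top z 235.80978821695297
((374.8152770996094, -26.762828826904297), (76.5196762084961, 26.16499137878418), 2.511915922164917)
cell in tool [-0.3  0.1 63.1]
[[336.01883  -15.369723]
 [337.16556  -41.509575]
 [413.61172  -38.155933]
 [412.465    -12.016083]]
```

```bash
python3 -m crank '{"delta_pos":[[0.03,-0.015,0.007],[0.03,-0.015,0.007],[0.03,-0.015,0.007],[0.03,-0.015,0.007],[0,0,0],[0,0,0],[0,0,0],[0,0,0]],"twist":[0,0,0,0,0,0,0,0]}'
python3 - <<'E'
from h import *
c,im,d=wrist('w5'); print(pose()[0].round(3))
E
```

```text
clock: 5.88
position: [440.2, -143.8, 271.3]
ee_rot: [0.723, -0.691, -0.0, 0.0]
contact_force: [0.3, -0.7, -0.2]
gripper_width: 24.3
[[ 4.60000e-02 -9.99000e-01  0.00000e+00  4.40130e+02]
 [-9.99000e-01 -4.60000e-02  0.00000e+00 -1.43730e+02]
 [-0.00000e+00 -0.00000e+00 -1.00000e+00  2.71594e+02]
 [ 0.00000e+00  0.00000e+00  0.00000e+00  1.00000e+00]]
```

View pics/w5.png

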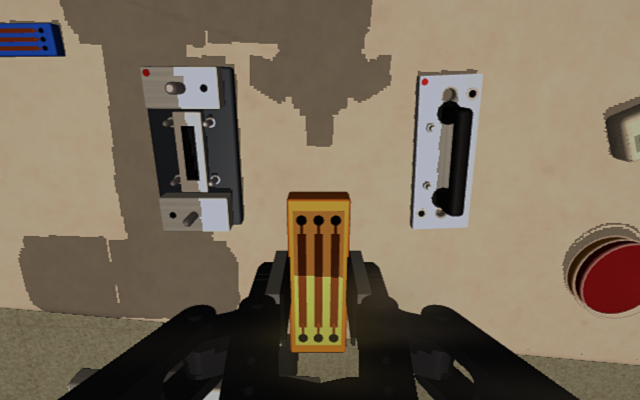

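Base is at (190,150) and cover at (447,150), both fully visible, with red dots at (146,72) and (425,82).

```bash
python3 - <<'E'
from h import *
c,im,d=load('w5'); P=cloud(c,d)
print('table',np.nanmedian(P[150:180,300:380,2]))
def seg(lo,hi,box,zc,n):
    m=(P[...,2]>lo)&(P[...,2]<hi); k=np.zeros_like(m); x0,y0,x1,y1=box; k[y0:y1,x0:x1]=1; m&=k
    m=cv2.morphologyEx(m.astype(np.uint8),cv2.MORPH_OPEN,np.ones((3,3)))
    for cn in cv2.findContours(m,0,2)[0]:
        if cv2.contourArea(cn)<200: continue
        w=np.array([cast(c,u,v,zc)[:2] for u,v in cn[:,0]],np.float32)
        r=cv2.minAreaRect(w); print(n,cv2.boundingRect(cn),np.round(r[0],1),np.round(r[1],1),round(r[2],2),'z',np.nanmedian(P[...,2][m>0]).round(2))
seg(31,37,(120,50,250,240),34.5,'sh')
seg(24,29.5,(120,50,250,240),27,'bed')
seg(9,14,(400,60,500,240),12,'cover')
hsv=cv2.cvtColor(im,cv2.COLOR_BGR2HSV)
m=((hsv[...,0]<8)|(hsv[...,0]>172))&(hsv[...,1]>150)&(hsv[...,2]>100); m[240:]=0; m[:,550:]=0
n,_,st,ce=cv2.connectedComponentsWithStats(m.astype(np.uint8))
for i in range(1,n):
    if st[i,4]>8: print('red',ce[i].round(1),st[i,4],cast(c,*ce[i],34.5).round(1),cast(c,*ce[i],12).round(1))
# handle top bar
m=(P[...,2]>47)&(P[...,2]<56); m[:,:400]=0;m[:,500:]=0;m[240:]=0
cn=max(cv2.findContours(m.astype(np.uint8),0,2)[0],key=cv2.contourArea)
w=np.array([cast(c,u,v,52)[:2] for u,v in cn[:,0]],np.float32);print('handle',cv2.minAreaRect(w),np.nanmedian(P[...,2][m]))
a=cv2.resize(im[55:240,125:250],None,fx=3.2,fy=3.2,interpolation=cv2.INTER_CUBIC)
b=cv2.resize(im[55:240,400:500],None,fx=3.2,fy=3.2,interpolation=cv2.INTER_CUBIC)
cv2.imwrite('pics/c5.png',np.hstack([a,b]))
E
```

```text
table -0.7272821745497708
sh (159, 197, 71, 35) [399.6 -29.7] [34.  63.9] 2.57 z 33.54
sh (140, 66, 81, 43) [512.8 -25.2] [33.4 63.7] 2.45 z 33.54
bed (173, 112, 36, 81) [455.8 -27.5] [73.2 25.1] 2.25 z 26.19
cover (412, 74, 71, 155) [ 460.5 -264. ] [147.7  56.6] 4.84 z 11.36
red [145.6  72.2] 37 [523.5   2.6  34.5] [523.8  13.1  12. ]
red [424.5  81.5] 28 [ 526.7 -228.3   34.5] [ 527.2 -234.8   12. ]
handle ((461.1906433105469, -262.4525451660156), (92.13810729980469, 13.990668296813965), 4.853578567504883) 50.84842157041294
```

View pics/c5.png

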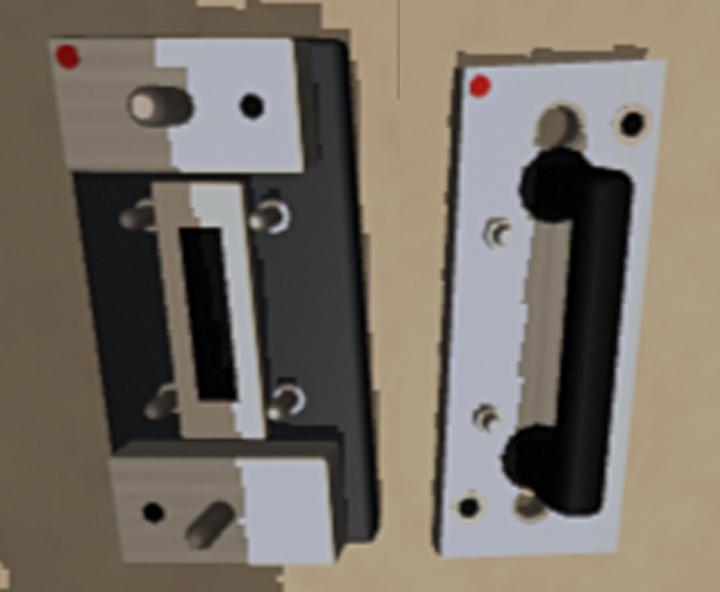

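```bash
python3 -m crank '{"delta_pos":[[-0.0231,-0.00424,0.024],[-0.0231,-0.00424,0.024],[-0.0231,-0.00424,0.024],[-0.0231,-0.00424,0.024],[-0.0231,-0.00424,0.024],[0,0,0],[0,0,0],[0,0,0]],"twist":[0,0,0,0,0,0,0,0]}'
python3 - <<'E'
from h import *
for i in range(3):
    c,im,d=wrist('w6'); T=pose()[0]; print(T[:3,3].round(2), np.degrees(np.arctan2(-T[1,1],-T[0,1])))
E
```

```text
clock: 6.6
position: [456.6, -27.8, 152.3]
ee_rot: [0.723, -0.691, 0.0, -0.0]
contact_force: [0.4, 0.0, 0.4]
gripper_width: 24.6
[456.76 -28.14 152.63] 2.58921801460421
[456.77 -28.44 152.74] 2.5387995573829736
[456.73 -28.67 152.71] 2.5047686432838803
```

View pics/w6.png

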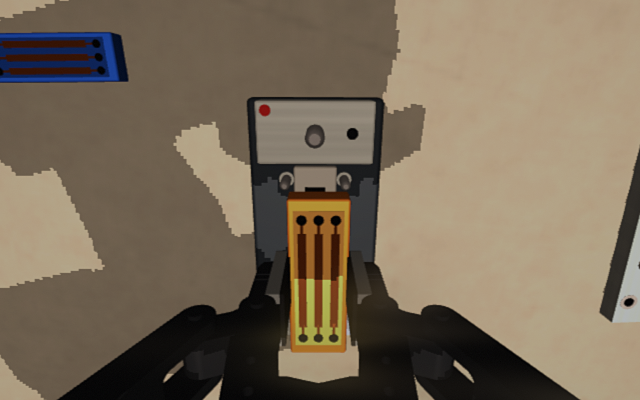

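```bash
cat > rel.py <<'E'
# far-shoulder pose in TOOL frame (pose noise cancels); assumes tool vertical, TCP height zt
from h import *
import sys
def rel(name,zt,box=(230,80,400,200)):
    z=np.load(f'pics/{name}.npz'); im=z['im'];d=z['d']; f,cx,cy,H=cam('wrist',np.eye(4))
    c=(f,cx,cy,H); P=cloud(c,d)  # tool coords, z down
    x0,y0,x1,y1=box
    h=zt-P[...,2]
    m=(h>30.5)&(h<37); k=np.zeros_like(m);k[y0:y1,x0:x1]=1;m&=k
    m=cv2.morphologyEx(m.astype(np.uint8),cv2.MORPH_OPEN,np.ones((3,3)))
    cn=max(cv2.findContours(m,0,2)[0],key=cv2.contourArea)
    print('shoulder meas h',np.nanmedian(h[m>0]),cv2.boundingRect(cn))
    w=np.array([cast(c,u,v,zt-34.5)[:2] for u,v in cn[:,0]],np.float32)
    r=cv2.minAreaRect(w); print('shoulder tool xy',r)
    return r
if __name__=='__main__': rel(sys.argv[1],float(sys.argv[2]))
E
python3 rel.py w6 152.5
python3 - <<'E'
from h import *
c,im,d=load('w6'); T=np.load('pics/w6.npz')['T']
cv2.imwrite('pics/c6.png',cv2.resize(im[90:215,240:390],None,fx=4.5,fy=4.5,interpolation=cv2.INTER_CUBIC))
E
```

```text
shoulder meas h 33.233082008024326 (255, 100, 121, 65)
shoulder tool xy ((-1.773508071899414, -55.87632751464844), (63.21196365356445, 33.41319274902344), 0.6754706501960754)
```

View pics/c6.png

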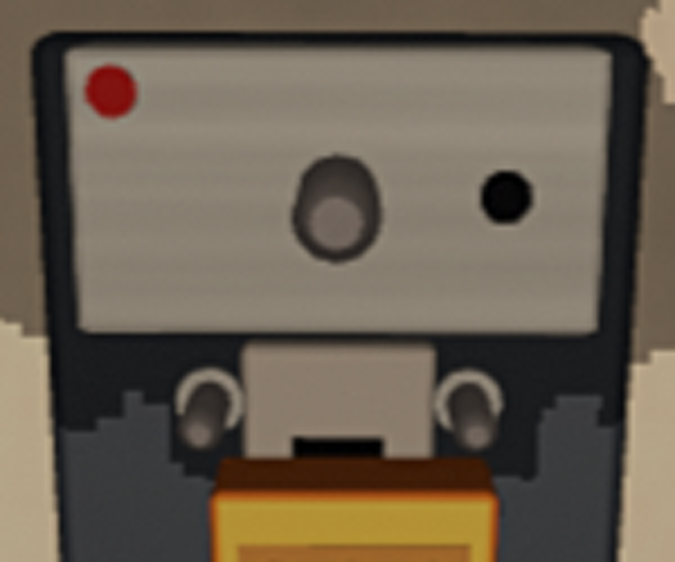

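```bash
python3 - <<'E'
from h import *
c=cam('wrist',np.eye(4)); zt=152.7+0.75
px=lambda x,y:(240+(x+.5)/4.5-.5,90+(y+.5)/4.5-.5)
for n,x,y,h in [('dowel tip',337,223,56.5),('dowel foot',337,200,34.5),('pinL',200,433,33),('pinR',478,430,33),('bedL',243,345,27),('bedR',436,345,27),('shTL',66,46,34.5),('shTR',612,49,34.5),('shBL',79,332,34.5),('shBR',600,333,34.5),('dot',111,92,34.5),('cellL',212,493,None),('cellR',497,493,None)]:
    z=zt-h if h else 62.4
    print(n,cast(c,*px(x,y),z)[:2].round(2))
E
```

```text
dowel tip [ -1.9  -55.68]
dowel foot [ -2.1  -55.15]
pinL [-19.46 -25.92]
pinR [ 15.49 -26.28]
bedL [-14.22 -35.85]
bedR [ 10.37 -35.82]
shTL [-33.33 -72.81]
shTR [ 29.75 -72.43]
shBL [-33.69 -39.19]
shBR [ 29.98 -39.01]
dot [-28.38 -67.65]
cellL [-12.7  -37.03]
cellR [ 12.48 -37.01]
```

```bash
python3 -m crank '{"delta_pos":[[-0.00175,0.0005,0.01],[0,0,0.015],[0,0,0.01],[0,0,0.005],[0,0,0],[0,0,0]],"twist":[0,0,0,0,0,0]}'
python3 - <<'E'
from h import *
c,im,d=wrist('w7'); T=pose()[0]; print(T[:3,3].round(2), np.degrees(np.arctan2(-T[1,1],-T[0,1])))
E
```

```text
clock: 7.25
position: [456.1, -27.0, 112.0]
ee_rot: [0.722, -0.692, 0.0, -0.0]
contact_force: [0.9, 0.0, 0.3]
gripper_width: 24.3
[456.26 -26.82 112.26] 2.513377651309391
```

View pics/w7.png

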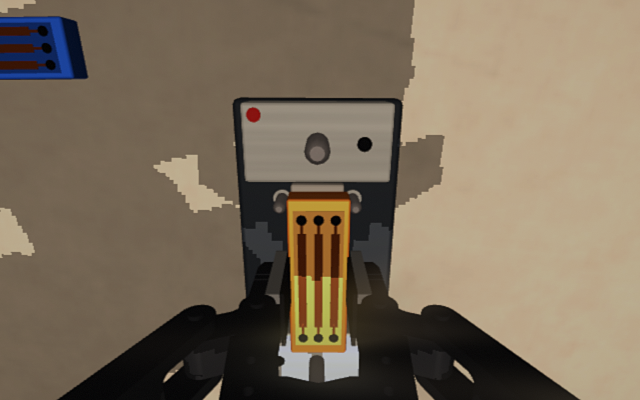

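```bash
python3 -m crank '{"delta_pos":[[0,0,0.004],[0,0,0.003],[0,0,0.001],[0,0,0],[0,0,0],[0,0,0]],"twist":[0,0,0,0,0,0]}'
python3 -m crank '{"delta_pos":[[0,0,0.001],[0,0,0],[0,0,0]],"twist":[0,0,0]}'
python3 -m crank '{"delta_pos":[[0,0,0.001],[0,0,0],[0,0,0]],"twist":[0,0,0]}'
python3 - <<'E'
from h import *
c,im,d=wrist('w8'); T=pose()[0]; print(T[:3,3].round(2))
cv2.imwrite('pics/c8.png',cv2.resize(im[80:380,210:430],None,fx=2,fy=2,interpolation=cv2.INTER_CUBIC))
E
```

```text
clock: 7.8
position: [455.8, -26.6, 103.6]
ee_rot: [0.723, -0.691, 0.0, -0.0]
contact_force: [-0.3, 0.7, 0.2]
gripper_width: 24.5
clock: 8.05
position: [455.7, -26.7, 102.5]
ee_rot: [0.723, -0.691, -0.0, 0.0]
contact_force: [0.6, 0.5, -0.4]
gripper_width: 24.4
clock: 8.3
position: [455.7, -26.7, 101.5]
ee_rot: [0.723, -0.691, -0.0, 0.0]
contact_force: [0.3, -0.2, -0.1]
gripper_width: 24.4
[455.71 -26.69 101.49]
```

View pics/c8.png

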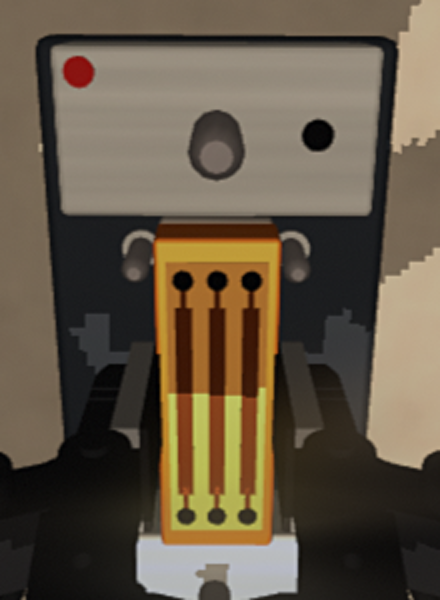

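```bash
python3 -m crank '{"delta_pos":[[0,0,0.0007],[0,0,0],[0,0,0]],"twist":[0,0,0]}'
python3 -m crank '{"delta_pos":[[0,0,0],[0,0,0],[0,0,0],[0,0,0],[0,0,0],[0,0,0]],"twist":[0,0,0,0,0,0]}' 0.6
python3 - <<'E'
from h import *
c,im,d=wrist('w9'); T=pose()[0]; print(T[:3,3].round(2))
cv2.imwrite('pics/c9.png',cv2.resize(im[80:380,210:430],None,fx=2,fy=2,interpolation=cv2.INTER_CUBIC))
E
```

```text
clock: 8.6
position: [455.8, -26.7, 101.2]
ee_rot: [0.723, -0.691, 0.0, -0.0]
contact_force: [-2.4, 1.0, 5.1]
gripper_width: 24.0
clock: 9.1
position: [455.7, -26.7, 100.7]
ee_rot: [0.723, -0.691, -0.0, 0.0]
contact_force: [0.0, 0.3, 0.4]
gripper_width: 51.5
[455.75 -26.67 100.74]
```

View pics/c9.png

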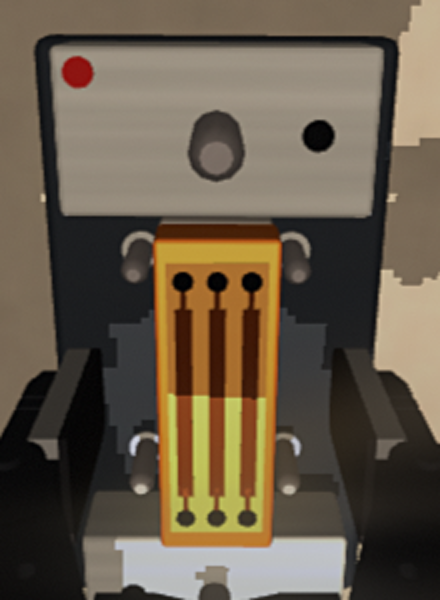

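```bash
python3 -m crank '{"delta_pos":[[0,0,-0.01],[0,0,-0.03],[0,0,-0.04],[0,0,-0.04],[0,0,-0.03],[0,0.03,0],[0,0,0],[0,0,0]],"twist":[0,0,0,0,0,0,0,0]}'
python3 - <<'E'
from h import *
c,im,d=wrist('w10'); T=pose()[0]; print(T[:3,3].round(2))
E
python3 -m crank '{"delta_pos":[[0.0394,0,0],[0.0394,0,0],[0.0394,0,0],[0.0394,0,0],[0.0394,0,0],[0.0394,0,0],[0,0,0],[0,0,0]],"twist":[0,0,0,0,0,0,-0.04,0]}'
python3 -m crank '{"delta_pos":[[0,0,0],[0,0,0]],"twist":[0,0]}'
python3 - <<'E'
from h import *
c,im,d=wrist('w11'); T=pose()[0]; print(T[:3,3].round(2), np.degrees(np.arctan2(-T[1,1],-T[0,1])))
E
```

```text
clock: 9.82
position: [424.5, -28.2, 251.2]
ee_rot: [0.723, -0.691, 0.0, -0.001]
contact_force: [0.5, 0.3, -0.2]
gripper_width: 51.0
[425.34 -28.1  250.88]
clock: 10.53
position: [436.2, -266.4, 249.1]
ee_rot: [0.735, -0.678, -0.001, 0.001]
contact_force: [0.2, 0.1, 0.1]
gripper_width: 51.0
clock: 10.7
position: [436.3, -263.6, 250.2]
ee_rot: [0.736, -0.677, -0.001, 0.0]
contact_force: [-0.6, -0.3, 0.3]
gripper_width: 51.0
[ 436.41 -263.31  250.45] 4.884600679403233
```

View pics/w10.png

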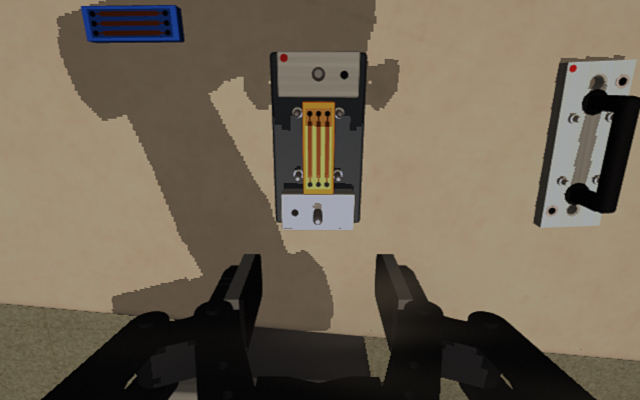

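View pics/w11.png

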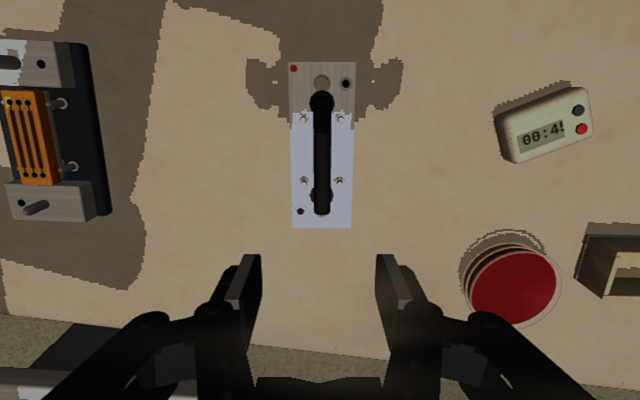

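```bash
cat > seg.py <<'E'
from h import *
def segs(name,specs,xyz=None):
    z=np.load(f'pics/{name}.npz'); T=z['T'].copy()
    if xyz is not None: T[:3,3]=xyz
    c=cam('wrist',T); P=cloud(c,z['d']); out=[]
    for n,lo,hi,box,zc in specs:
        m=(P[...,2]>lo)&(P[...,2]<hi); k=np.zeros_like(m); x0,y0,x1,y1=box; k[y0:y1,x0:x1]=1; m&=k
        m=cv2.morphologyEx(m.astype(np.uint8),cv2.MORPH_OPEN,np.ones((3,3)))
        for cn in cv2.findContours(m,0,2)[0]:
            if cv2.contourArea(cn)<200: continue
            w=np.array([cast(c,u,v,zc-.75)[:2] for u,v in cn[:,0]],np.float32)
            r=cv2.minAreaRect(w); k2=np.zeros(m.shape,np.uint8); cv2.drawContours(k2,[cn],-1,1,-1)
            dt=T[:3,:3].T@(np.r_[r[0],0]-np.r_[T[:2,3],0])
            print(n,cv2.boundingRect(cn),'world',np.round(r[0],1),np.round(r[1],1),round(r[2],2),'z',np.nanmedian(P[...,2][(k2>0)&(m>0)]).round(2),'tool xy',dt[:2].round(2))
E
python3 - <<'E'
from seg import *
segs('w10',[('sh',31,37,(250,40,390,240),34.5),('cell',35.5,41,(285,95,350,200),39)])
segs('w11',[('cover',8.5,14,(270,40,370,240),12),('bar',47,56,(290,60,350,230),52)])
c,im,d=load('w11')
a=cv2.resize(im[50:240,280:365],None,fx=3,fy=3,interpolation=cv2.INTER_CUBIC)
c,im,d=load('w10')
b=cv2.resize(im[45:235,265:375],None,fx=3,fy=3,interpolation=cv2.INTER_CUBIC)
cv2.imwrite('pics/c11.png',np.hstack([a,b]))
E
```

```text
sh (281, 193, 74, 37) world [399.6 -28.7] [33.6 63.7] 2.49 z 33.69 tool xy [-0.61 24.9 ]
sh (277, 51, 84, 47) world [512.5 -24.3] [33.6 63.7] 2.5 z 33.66 tool xy [-1.0e-02 -8.8e+01]
cell (303, 102, 33, 93) world [454.6 -27.1] [75.4 25.7] 1.72 z 38.4 tool xy [  0.28 -30.05]
cover (289, 62, 67, 166) world [ 460.7 -264.6] [147.1  56. ] 4.86 z 11.3 tool xy [  3.03 -24.21]
bar (314, 98, 18, 117) world [ 461.4 -264.6] [91.6 13.2] 4.59 z 50.78 tool xy [  3.17 -24.88]
```

View pics/c11.png

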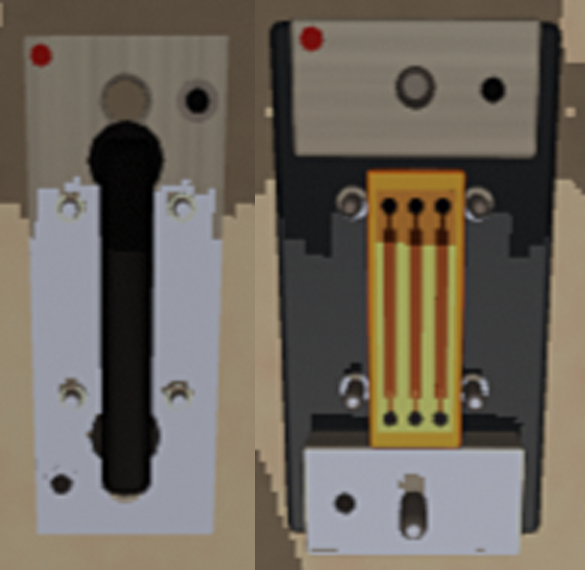

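Cell is flat at the right height, about 1.4 mm off centre in x, with the pins clear. Cover (323,145), thick hole and dot at the far end, matching the base. I lower onto the handle.

```bash
python3 -m crank '{"delta_pos":[[0.0031,-0.0244,0.01],[0,0,0.03],[0,0,0.03],[0,0,0.025],[0,0,0.015],[0,0,0.005],[0,0,0],[0,0,0]],"twist":[0,0,0,0,0,0,0,0]}'
python3 - <<'E'
from seg import *
c,im,d=wrist('w12'); T=pose()[0]; print(T[:3,3].round(2), np.degrees(np.arctan2(-T[1,1],-T[0,1])))
c10,i10,d10=load('w10'); P=cloud(c10,d10)
for v0,v1 in [(106,112),(186,191)]: print('cell z',np.nanmedian(P[v0:v1,308:332,2]))
for u0,u1 in [(305,309),(330,334)]: print('cell z',np.nanmedian(P[115:180,u0:u1,2]))
E
```

```text
clock: 11.42
position: [461.6, -264.8, 136.7]
ee_rot: [0.737, -0.676, 0.001, -0.0]
contact_force: [-0.7, -0.1, 0.1]
gripper_width: 51.4
[ 461.83 -264.97  137.15] 4.898671073292138
cell z 38.28757477407393
cell z 38.33015354321401
cell z 38.48115580541673
cell z 38.379279382859835
```

View pics/w12.png

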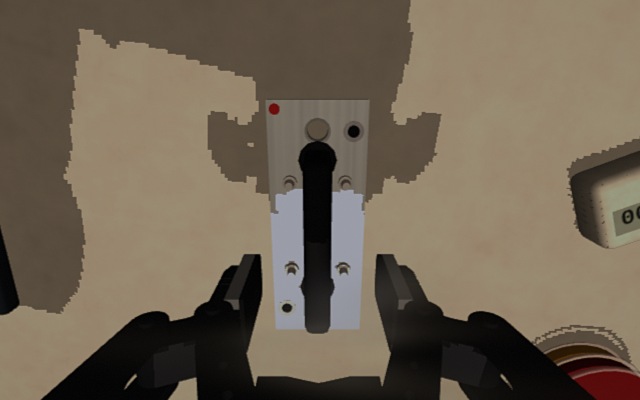

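```bash
python3 -m crank '{"delta_pos":[[-0.0005,0,0.012],[0,0,0.015],[0,0,0.006],[0,0,0.002],[0,0,0],[0,0,0]],"twist":[0,0,0,0,0,0]}'
python3 -m crank '{"delta_pos":[[0,0,0],[0,0,0],[0,0,0],[0,0,0],[0,0,0],[0,0,0],[0,0,0],[0,0,0]],"twist":[0,0,0,0,0,0,0,0]}' 0
python3 - <<'E'
from seg import *
c,im,d=wrist('w13'); T=pose()[0]; print(T[:3,3].round(2), np.degrees(np.arctan2(-T[1,1],-T[0,1])))
E
```

```text
clock: 11.97
position: [461.4, -264.9, 101.7]
ee_rot: [0.736, -0.677, 0.001, -0.0]
contact_force: [0.4, 0.1, 0.1]
gripper_width: 51.6
clock: 12.63
position: [461.0, -264.5, 101.4]
ee_rot: [0.736, -0.677, 0.0, -0.0]
contact_force: [-1.2, 4.1, 5.1]
gripper_width: 12.8
[ 460.96 -264.54  101.35] 4.844318352224955
```

View pics/w13.png

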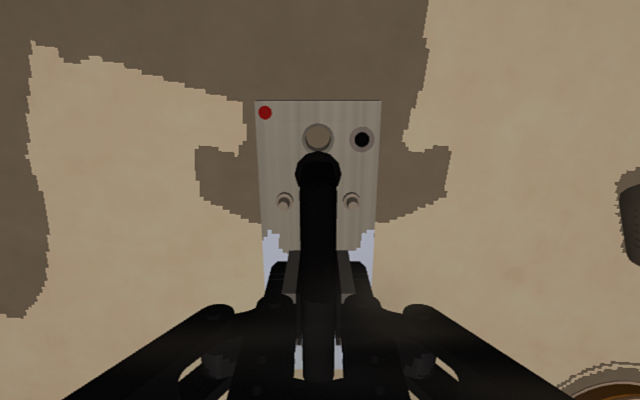

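```bash
python3 -m crank '{"delta_pos":[[0,0,-0.005],[0,0,-0.015],[0,0,-0.025],[0,0,-0.025],[0,0,-0.015],[0,0,0],[0,0,0],[0,0,0]],"twist":[0,0,0,0,0,0.042,0,0]}'
python3 -m crank '{"delta_pos":[[-0.0297,-0.0007,0],[-0.0297,-0.0007,0],[-0.0297,-0.0007,0],[-0.0297,-0.0007,0],[-0.0297,-0.0007,0],[-0.0297,-0.0007,0],[-0.0297,-0.0007,0],[-0.0297,-0.0007,0]],"twist":[0,0,0,0,0,0,0,0]}'
python3 -m crank '{"delta_pos":[[0,0,0],[0,0,0],[0,0,0],[0,0,0]],"twist":[0,0,0,0]}'
python3 - <<'E'
from seg import *
c,im,d=wrist('w14'); T=pose()[0]; print(T[:3,3].round(2), np.degrees(np.arctan2(-T[1,1],-T[0,1])))
E
```

```text
clock: 13.35
position: [459.9, -264.6, 185.0]
ee_rot: [0.722, -0.692, -0.001, 0.0]
contact_force: [-0.3, -0.0, -3.9]
gripper_width: 12.8
clock: 14.02
position: [455.4, -25.9, 184.8]
ee_rot: [0.722, -0.692, -0.001, 0.001]
contact_force: [0.2, 0.1, -3.6]
gripper_width: 12.8
clock: 14.35
position: [455.9, -27.9, 185.2]
ee_rot: [0.722, -0.692, -0.0, 0.001]
contact_force: [0.7, -0.2, -3.3]
gripper_width: 12.9
[456.02 -28.01 185.35] 2.336427107721904
```

View pics/w14.png

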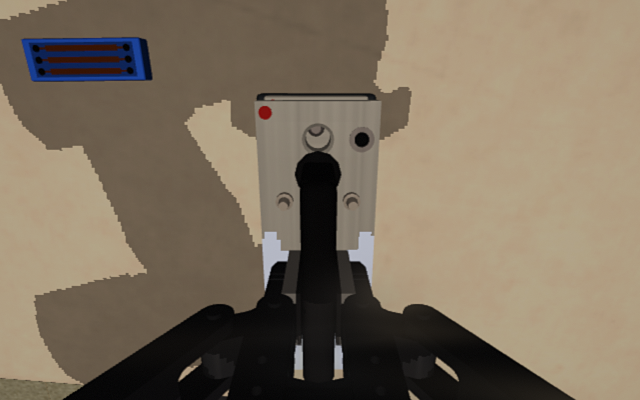

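```bash
python3 - <<'E'
from h import *
c,im,d=load('w14'); 
cv2.imwrite('pics/c14.png',cv2.resize(im[88:258,245:395],None,fx=5,fy=5,interpolation=cv2.INTER_CUBIC)[:600])
E
```

```text
(no output)
```

View pics/c14.png

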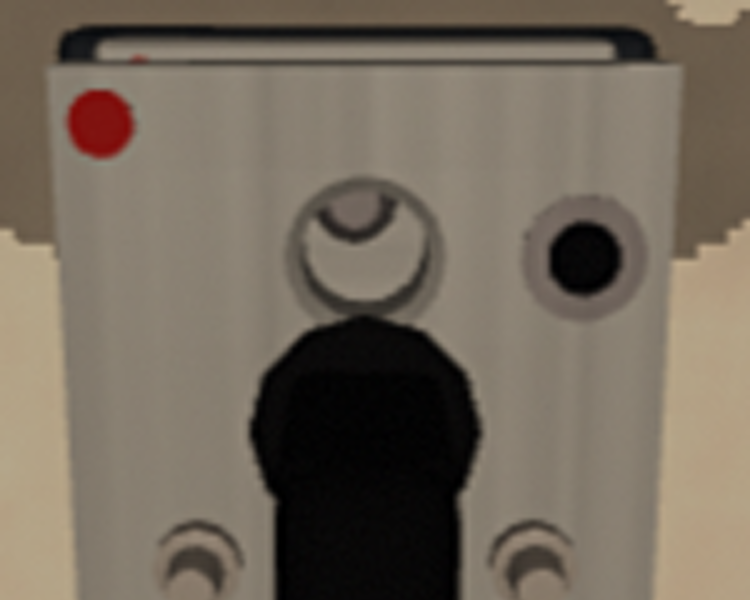

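```bash
python3 - <<'E'
from h import *
c=cam('wrist',np.eye(4)); 
px=lambda x,y:(245+(x+.5)/5-.5,88+(y+.5)/5-.5)
zt=185.2
for n,x,y,z in [('hole outer',366,253,89.4),('cover TL',50,66,89.4),('cover TR',683,66,89.4),('dot',100,124,89.4),('nozL',201,580,89.4-9),('nozR',533,580,80.4),
  ('rim L',287,253,89.4),('rim R',445,253,89.4),('rim T',366,177,89.4),
  ('dowel L/R/bottom@52.5',356,242,zt-52.5),('tip bottom',356,236,zt-56.5),('tipL',325,210,zt-56.5),('tipR',386,210,zt-56.5)]:
    print(n,cast(c,*px(x,y),z)[:2].round(2))
E
python3 - <<'E'
from seg import *
segs('w14',[('sh',29,37.5,(245,90,395,105),34.5)])
E
```

```text
hole outer [ -0.33 -57.23]
cover TL [-28.02 -73.57]
cover TR [ 27.48 -73.53]
dot [-23.88 -68.62]
nozL [-15.34 -29.01]
nozR [ 14.8  -28.98]
rim L [ -7.49 -57.24]
rim R [  6.83 -57.23]
rim T [ -0.33 -64.  ]
dowel L/R/bottom@52.5 [ -1.49 -52.21]
tip bottom [ -1.47 -53.44]
tipL [ -4.94 -56.34]
tipR [  1.91 -56.33]
sh (265, 96, 82, 4) world [528.1 -17.1] [ 1.8 49.3] 2.32 z 33.38 tool xy [ -7.75 -72.63]
```

```bash
python3 -m crank '{"delta_pos":[[-0.00115,0,0.005],[0,0,0.008],[0,0,0.007],[0,0,0.003],[0,0,0],[0,0,0],[0,0,0]],"twist":[0,0,0,0,0,0,0]}'
python3 - <<'E'
from seg import *
c,im,d=wrist('w15'); T=pose()[0]; print(T[:3,3].round(2), np.degrees(np.arctan2(-T[1,1],-T[0,1])))
a=cv2.resize(im[88:188,245:395],None,fx=5,fy=5,interpolation=cv2.INTER_CUBIC)
cv2.imwrite('pics/c15.png',a)
im,d=imaging.get_image('side'); cv2.imwrite('pics/s15.png',cv2.resize(im[180:260,320:430],None,fx=6,fy=6,interpolation=cv2.INTER_CUBIC))
E
```

```text
clock: 14.98
position: [456.5, -25.9, 162.9]
ee_rot: [0.722, -0.692, 0.0, -0.0]
contact_force: [0.2, 0.5, -3.4]
gripper_width: 12.5
[456.53 -25.88 163.04] 2.427393157073938
```

View pics/c15.png

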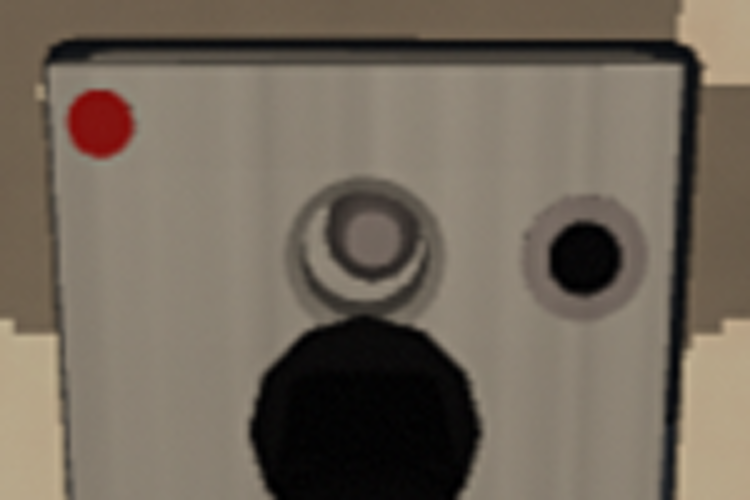

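View pics/s15.png

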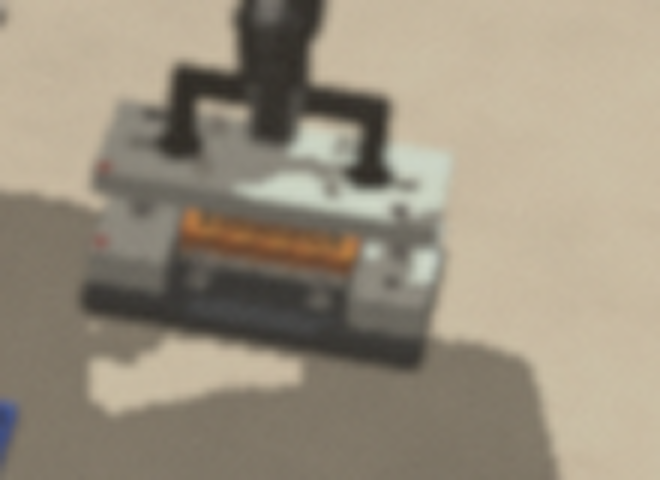

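```bash
python3 - <<'E'
from h import *
c=cam('wrist',np.eye(4)); 
px=lambda x,y:(245+(x+.5)/5-.5,88+(y+.5)/5-.5)
zt=163
for n,x,y,z in [('hole',366,253,89.4),('tip',372,234,zt-56.5),('dowelL',325,236,zt-52.5),('dowelR',419,236,zt-52.5),('dowelbot',372,280,zt-52.5),('baseBR top',700,60,zt-16),('baseBL',44,60,zt-16)]:
    print(n,cast(c,*px(x,y),z)[:2].round(2))
E
```

```text
hole [ -0.33 -57.23]
tip [  0.27 -56.64]
dowelL [ -4.53 -55.91]
dowelR [  5.09 -55.9 ]
dowelbot [  0.28 -51.4 ]
baseBR top [ 39.57 -71.78]
baseBL [-38.77 -71.84]
```

```bash
python3 -m crank '{"delta_pos":[[0.0006,0.0006,0.001],[0,0,0.002],[0,0,0],[0,0,0],[0,0,0]],"twist":[0,0,0,0,0]}'
python3 - <<'E'
from seg import *
c,im,d=wrist('w16'); T=pose()[0]; print(T[:3,3].round(2), np.degrees(np.arctan2(-T[1,1],-T[0,1])))
a=cv2.resize(im[88:188,245:395],None,fx=5,fy=5,interpolation=cv2.INTER_CUBIC)
cv2.imwrite('pics/c16.png',a)
cc=cam('wrist',np.eye(4)); P=cloud(cc,d); print('plate depth in tool',np.nanmedian(P[120:160,275:295,2]),np.nanmedian(P[105:112,280:350,2]))
E
```

```text
clock: 15.5
position: [455.7, -26.5, 159.8]
ee_rot: [0.722, -0.692, 0.0, -0.0]
contact_force: [-0.2, 0.2, -1.6]
gripper_width: 12.4
[455.75 -26.55 159.84] 2.42000699495617
plate depth in tool 90.13190365513886 90.0693951370762
```

View pics/c16.png

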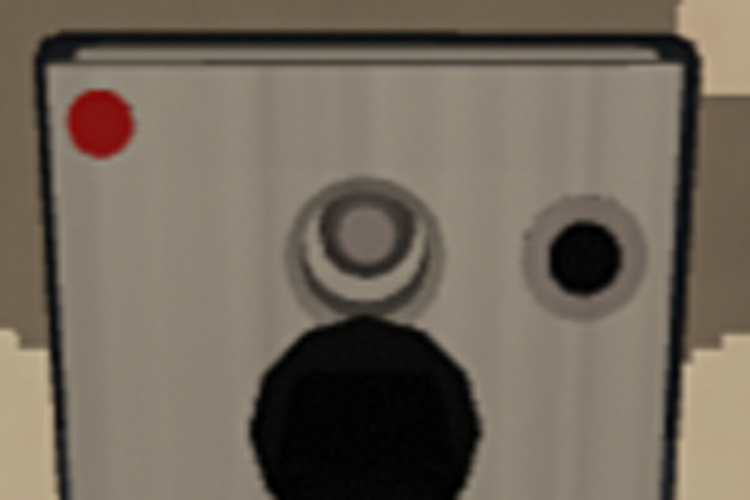

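```bash
python3 - <<'E'
from h import *
c=cam('wrist',np.eye(4)); print(pose()[1]['contact_force'])
px=lambda x,y:(245+(x+.5)/5-.5,88+(y+.5)/5-.5)
zt=159.8
for n,x,y,z in [('hole',366,253,89.4),('tip',366,232,zt-56.5),('tip +.75',366,232,zt-56.5+.75),('bot',366,277,zt-52.5),('hole bottom edge',366,302,101.4),('baseL',38,62,zt-16),('baseR',700,62,zt-16),('coverBL',62,500,89.4),('baseBL2',48,330,zt-16),('baseBR2',690,330,zt-16)]:
    print(n,cast(c,*px(x,y),z)[:2].round(2))
E
```

```text
[-1.19638689 -0.01179804 -2.5879156 ]
hole [ -0.33 -57.23]
tip [ -0.33 -57.27]
tip +.75 [ -0.33 -57.17]
bot [ -0.34 -52.22]
hole bottom edge [ -0.34 -50.7 ]
baseL [-38.92 -71.74]
baseR [ 38.99 -71.68]
coverBL [-29.17 -33.95]
baseBL2 [-39.59 -39.92]
baseBR2 [ 39.63 -39.85]
```

Tip and hole agree to 0.05 mm in tool coordinates. I descend onto the dowels.

```bash
python3 -m crank '{"delta_pos":[[0,0,0.002],[0,0,0.001],[0,0,0],[0,0,0]],"twist":[0,0,0,0]}'
python3 -m crank '{"delta_pos":[[0,0,0.002],[0,0,0.001],[0,0,0],[0,0,0]],"twist":[0,0,0,0]}'
python3 -m crank '{"delta_pos":[[0,0,0.002],[0,0,0.001],[0,0,0],[0,0,0]],"twist":[0,0,0,0]}'
python3 - <<'E'
from seg import *
c,im,d=wrist('w17'); T,s=pose(); print(T[:3,3].round(2), np.degrees(np.arctan2(-T[1,1],-T[0,1])),s['contact_force'].round(1),s['wrist_torque'].round(2))
a=cv2.resize(im[88:188,245:395],None,fx=4,fy=4,interpolation=cv2.INTER_CUBIC)
im,d=imaging.get_image('side'); b=cv2.resize(im[180:260,320:430],None,fx=5,fy=5,interpolation=cv2.INTER_CUBIC)
cv2.imwrite('pics/c17.png',a);cv2.imwrite('pics/s17.png',b)
E
```

```text
clock: 15.88
position: [455.7, -26.6, 156.7]
ee_rot: [0.722, -0.692, -0.0, 0.0]
contact_force: [0.4, 0.2, -3.1]
gripper_width: 12.7
clock: 16.22
position: [455.7, -26.6, 153.7]
ee_rot: [0.722, -0.692, -0.0, 0.0]
contact_force: [-0.3, -0.3, -2.4]
gripper_width: 12.8
clock: 16.55
position: [455.7, -26.6, 150.7]
ee_rot: [0.722, -0.692, -0.0, 0.0]
contact_force: [0.3, 0.5, -2.3]
gripper_width: 13.2
[455.7  -26.57 150.78] 2.418066082939004 [-0.5  0.1 -3.5] [ 0.04 -0.    0.03]
```

View pics/c17.png

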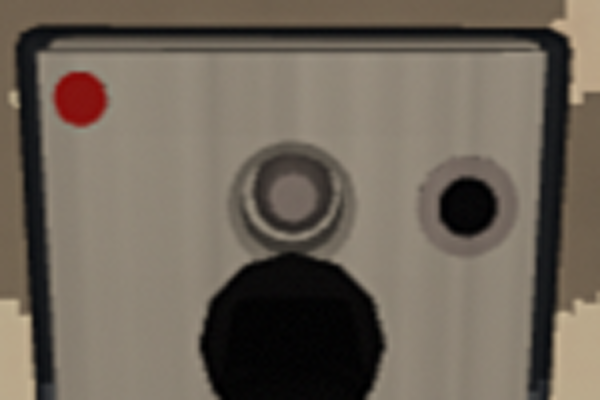

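View pics/s17.png

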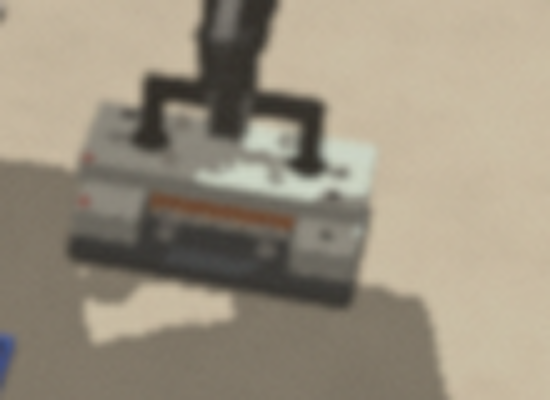

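```bash
python3 -m crank '{"delta_pos":[[0,0,0.003],[0,0,0.002],[0,0,0.001],[0,0,0],[0,0,0]],"twist":[0,0,0,0,0]}'
python3 -m crank '{"delta_pos":[[0,0,0.001],[0,0,0.001],[0,0,0.001],[0,0,0],[0,0,0]],"twist":[0,0,0,0,0]}'
python3 -m crank '{"delta_pos":[[0,0,0.001],[0,0,0.001],[0,0,0],[0,0,0]],"twist":[0,0,0,0]}'
python3 -m crank '{"delta_pos":[[0,0,0.001],[0,0,0.001],[0,0,0],[0,0,0]],"twist":[0,0,0,0]}'
```

```text
clock: 17.07
position: [455.7, -26.6, 144.7]
ee_rot: [0.722, -0.692, -0.0, 0.0]
contact_force: [-0.4, 0.4, -3.3]
gripper_width: 12.8
clock: 17.48
position: [455.7, -26.6, 141.8]
ee_rot: [0.722, -0.692, -0.0, 0.0]
contact_force: [-0.2, 1.1, -2.9]
gripper_width: 12.7
clock: 17.82
position: [455.9, -26.5, 140.2]
ee_rot: [0.722, -0.692, 0.0, -0.0]
contact_force: [-2.4, -0.2, 2.3]
gripper_width: 12.7
clock: 18.15
position: [456.0, -26.5, 138.3]
ee_rot: [0.722, -0.692, 0.0, -0.0]
contact_force: [-1.2, 1.4, 6.6]
gripper_width: 12.6
```

```bash
python3 -m crank '{"delta_pos":[[0,0,0.001],[0,0,0.001],[0,0,0],[0,0,0]],"twist":[0,0,0,0]}'
python3 -m crank '{"delta_pos":[[0,0,0.001],[0,0,0],[0,0,0]],"twist":[0,0,0]}'
python3 -m crank '{"delta_pos":[[0,0,0.001],[0,0,0],[0,0,0]],"twist":[0,0,0]}'
```

```text
clock: 18.48
position: [456.0, -26.5, 136.7]
ee_rot: [0.722, -0.692, 0.0, -0.0]
contact_force: [-3.0, 1.2, 9.8]
gripper_width: 12.5
clock: 18.73
position: [456.0, -26.5, 136.0]
ee_rot: [0.722, -0.692, 0.0, -0.0]
contact_force: [-4.0, 1.8, 11.6]
gripper_width: 12.7
clock: 18.98
position: [455.9, -26.4, 135.8]
ee_rot: [0.722, -0.692, 0.0, -0.0]
contact_force: [-8.2, 3.4, 18.2]
gripper_width: 13.1
```

```bash
python3 -m crank '{"delta_pos":[[0,0,0.001],[0,0,0],[0,0,0],[0,0,0],[0,0,0]],"twist":[0,0,0,0,0]}'
python3 - <<'E'
from seg import *
c,im,d=wrist('w18'); T,s=pose(); print(T[:3,3].round(2), np.degrees(np.arctan2(-T[1,1],-T[0,1])),s['contact_force'].round(1),s['wrist_torque'].round(2))
P=cloud(c,d)
# plate plane fit
m=np.zeros(d.shape,bool); m[95:250,255:380]=1; m&=(np.abs(P[...,2]-45.7)<2.5)
A=P[m]; A0=A.mean(0); u,sv,vt=np.linalg.svd(A-A0,full_matrices=False); n=vt[2]*np.sign(vt[2][2]); print('plate',A0.round(1),'normal',n.round(4),m.sum())
b=(np.abs(P[...,2]+.73)<1.5)&(P[...,0]<700); B=P[b]; B0=B.mean(0); u,sv,vt=np.linalg.svd((B-B0)[::20],full_matrices=False); print('bench',B0.round(1),vt[2]*np.sign(vt[2][2]),b.sum())
im2,d2=imaging.get_image('side'); cv2.imwrite('pics/s18.png',cv2.resize(im2[175:265,315:435],None,fx=6,fy=6,interpolation=cv2.INTER_CUBIC))
E
```

```text
clock: 19.4
position: [455.9, -26.4, 135.7]
ee_rot: [0.722, -0.692, 0.001, -0.0]
contact_force: [-9.3, 3.6, 25.6]
gripper_width: 12.7
[455.88 -26.37 135.68] 2.505468737517786 [-9.7  3.1 27.6] [ 0.98  2.65 -0.04]
plate [499.3 -24.3  45.8] normal [4.e-04 4.e-04 1.e+00] 13542
bench [476.3 -31.3  -0.7] [2.55645041e-04 6.87877772e-04 9.99999731e-01] 182540
```

View pics/w18.png

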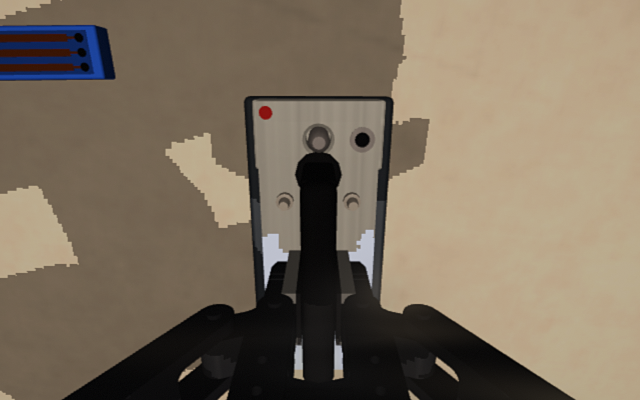

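View pics/s18.png

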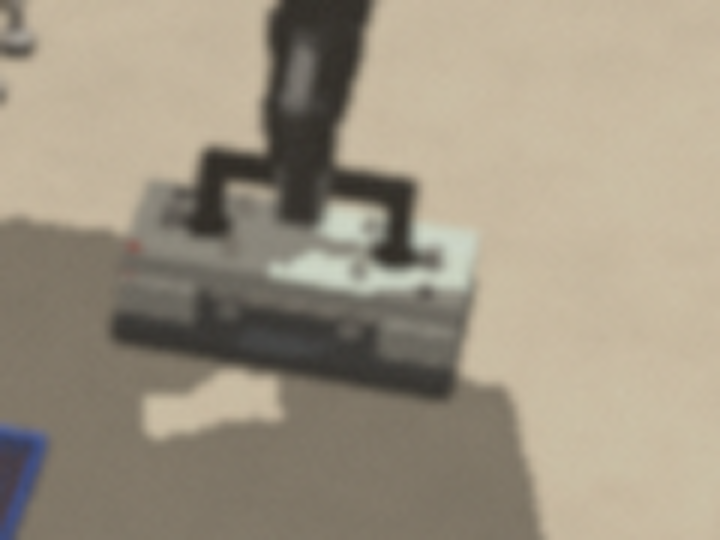

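The plate top reads 45.8 mm, plus the 0.7 mm depth bias gives 46.5, which is 34.5 + 12, so it is home. It is level with the bench to within 0.5 mrad, and the dowel shows through the hole at (318,140). The press is about 27 N and at rest, so I hand in.

```bash
python3 -c "
from bench import job_done,arm
print(job_done()); s=arm.read_state(); print(s['clock'],s['position'],s['contact_force'])"
```

```text
the job is handed in; nothing more can be done
None
the job is handed in; nothing more can be done
```

The amber flow cell is in the nest, and the cover is on both dowels, red dot over red dot. I handed in at about 19.5 s with the gripper still pressing it shut; `job_done` gives no verdict.

- **Flow cell:** after release it lay flat between the four pins, at bed height. It was about 1.4 mm off centre in x, 0.6 mm in y and 0.8° in angle, all within tolerance. The fingers had opened clear of it.
- **Cover:** with the cover home, its plate top measured 46.5 mm after correcting the camera's 0.7 mm depth bias. That is 34.5 + 12 mm, so the underside sits at the shoulders, level to within 0.5 mrad of the bench.
- **Press:** spring contact began near TCP z 140.5 mm and the travel stopped at 135.7 mm, about the expected 4.5 mm of bed travel. Holding force at the end was 27 N, with the arm at rest.
- **Bystanders:** I saw no contact with any of them, but I did not measure their positions again at the end.
- **Not confirmed directly:** I never saw the thin dowel in its hole because the gripper hides it. I inferred it from the cover being level and fully down, and from the side view.
- **Side force:** about 10 N of sideways force remained when I handed in.

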